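# Snap the cap onto the green flask and keep it pressed

## Robot

A 6-joint arm with a two-finger parallel gripper is mounted at the origin on a cart in front of the work surface, level with it; the furniture and walls round the work are solid. World frame = base frame: x ahead of the robot, y to its left, z up, the work surface at z = 0. Lengths are in m, angles in rad, forces in N, time in s.
With the tool pointing down it reaches from about 0.35 to 0.85 m from the base axis. Payload 8.1 kg.
Tool frame: the origin (TCP) lies where the fingers leave the gripper's body, on its centre line; the fingertips stand 84 mm ahead of it and the grasp point (between the pads) lies 65 mm ahead of it; z points along the fingers, y is the line along which they close (so a half turn about z gives the same grasp; the last joint's range is limited). The gripper opens to 93 mm and grips with 3 to 60 N. Pads are 15 mm wide; open, the fingers measure 128 mm over their backs; the gripper's body (75 mm by 188 mm) begins 65 mm behind the grasp point.
Start: joints at [1.064, 0.13, 1.488, -0, 1.523, -0.085], TCP at [0.246, 0.547, 0.303] pointing down, gripper open.
Joint ranges: [-2.96, 2.96], [-0.89, 2.26], [0.02, 2.5], [-1.34, 4.48], [0, 2.73], [-2.66, 2.66]. Speed limits (rad/s): [2.39, 2.39, 2.79, 3.14, 3.14, 3.14].

## Interface

Orientations are given as a rotation vector (axis times angle).
In Python, from plant import robot gives the robot as it stands.
- The arm moves only by the shell command python3 -m jog 'ROWS' [FORCE]. ROWS is text: rows parted by semicolons, each of 5 numbers parted by spaces: the opening, from 0 (shut) to 1 (fully open), then the shift along the tool's x, y, z in m, then the turn about the tool's z in degrees. A call has 1 to 10 rows; each row shifts and turns the commanded pose from where the row before left it, along the tool's axes as they then stand; what a row does not reach is not made up. A row lasts 1/12 s, in which the tool goes at most 41.7 mm and 7.16 degrees, less where a joint would pass 70% of its speed; a pose out of reach is approached as far as the arm can. A call with a gripper value outside its range is refused whole. The fingers move at their own pace and stop on an object; FORCE is the grip in N (left out, the last holds). Time passes only in rows, so rows that do not move let the fingers close. It gives the time, the measured TCP pose, the force, the opening and the grip force at its end, in the units of the state.
- robot.read_state(): the state, without advancing time (a new reading comes with each control period).
- robot.read_camera(name): name is "scene" or "top"; returns a dict with "color" (480x640x3 uint8, red, green, blue), "intrinsics" (3x3 intrinsics, pixels), "pose" (4x4, takes a point from camera to world coordinates). Camera axes: x right, y down, z forward; pixel columns grow to the right and rows downward; lengths in m; the calibration is good to about 2 mm. A picture is of the moment at which its call begins. There is no depth.
- robot.close_job(): hands the job in; it is judged then, once.
The state is a dict: "t": time; "q": joint angles; "dq": joint speeds; "joint_torque": joint torques, N m; "tool_pos": TCP position; "orientation": TCP orientation; "force": force on the tool from outside, world axes, zero at the start; "wrist_torque": the same for the moment, N m; "opening": finger opening in m; "gripper_force": force on a finger pad.
Only numpy, scipy, OpenCV 4.12 (cv2) and the standard library are available. Lean on these libraries where they do the work, as an engineer would, in place of code of your own. Each camera call takes 0.05 s, during which the arm holds its last target. There are 200 camera calls.

## Task

Close the green flask: pick up the loose green cap, set it squarely over the green flask's steel neck and press it down until it clicks past the catches, then keep pressing so that the red seal is squeezed firmly. Finish while still pressing the cap down with the gripper; do not let go. Leave the white flask, the honey jar, the salt shaker and the mug where they stand, and do not tip the green flask.

Things in the scene. Friction and masses are not known exactly. Their poses are not given: they have to be found in the camera images.
- cap: loose green snap cap, black disc on top, 50 mm diameter, 50 mm tall, 60 g, hollow, standing open side down on the worktop. Origin: centre of its underside, z up. Straight ribbed sides: grip across the diameter about 30 mm above the underside (fingertips then clear the flask's shoulder). Bore 42 mm wide, 42 mm deep, narrowed to 37.4 mm by a lip round the lowest 4 mm
- flask_green: loose green flask standing upright, 600 g, 80 mm diameter, 110 mm tall to its flat shoulder. Origin: centre of its underside, z up. In the middle of the shoulder stands a steel neck with four sprung balls (see the neck point) and a red seal ring round its foot
- neck_top (a point): centre of the neck's top, 148 mm above the flask's underside. Neck 34 mm wide, 38 mm tall, tapering to 24 mm over the top 10. Its balls stand out to 41 mm. Cap heights (underside above the flask's underside): 125 mm lip meets balls; a push of about 13 N takes it past them; click at 117, force drops; 114 rests on the seal; 111 seal fully squeezed, about 9 N
- flask_green_seal (a joint): squeeze of the green flask's red silicone seal ring (52 mm in diameter, 4 mm tall, round the foot of the neck), in m: 0 free, 0.003 fully squeezed; a spring that starts to give at 1.5 N and needs 9 N for 3 mm, and comes back when released
- flask_white: white flask of the same form, also open; not to be used. Origin: centre of its underside
- honey_jar: bystander: honey jar with grey lid, 66 x 72 x 102 mm, origin at the centre of its underside
- salt_shaker: bystander: clear salt shaker with grey top, 44 mm in diameter, 90 mm tall, origin at the centre of its underside
- mug: bystander: green and white mug, 78 x 116 x 101 mm with its handle, origin at the centre of its underside

How it is judged:
By the outcome, as a careful person would: the job done as asked, in the order asked, and still so for the second after the job is handed in, while the arm keeps its last pose, push and grip.
It also fails if it takes over 42 s, if anything falls off the work surface, if the arm or the gripper's body presses on something with over 40 N, if the wrist force passes 120 N, or if a joint passes its speed limit or range.

## Working session

There is one attempt and no reset: what is moved stays moved. The work goes in short steps, Python scripts to look and compute and a shell command to move; the robot and the scene stay as the last step left them, time stands still between calls to the robot, and variables do not carry over. Pictures are saved under pics/ and viewed, at most 10 in all, crops included, and the job is handed in when it is done.

```bash
mkdir -p pics
python3 - <<'E'
from plant import robot
import cv2
for n in("scene","top"):
    c=robot.read_camera(n);cv2.imwrite(f"pics/{n}0.png",c["color"][:,:,::-1]);print(n,c["intrinsics"].tolist(),c["pose"].round(4).tolist())
s=robot.read_state();print(s)
E
```

```text
scene [[490.23821442020903, 0.0, 328.9163772444864], [0.0, 490.23821442020903, 236.40251919119856], [0.0, 0.0, 1.0]] [[0.5318, -0.3903, 0.7516, -0.1191], [-0.8468, -0.2353, 0.477, -0.5091], [-0.0093, -0.8901, -0.4556, 0.535], [0.0, 0.0, 0.0, 1.0]]
top [[543.7711326225666, 0.0, 318.7612209246752], [0.0, 543.7711326225666, 248.71449177115355], [0.0, 0.0, 1.0]] [[0.0067, -0.9907, 0.1359, 0.4356], [-1.0, -0.0066, 0.001, -0.0456], [-0.0001, -0.1359, -0.9907, 1.238], [0.0, 0.0, 0.0, 1.0]]
{'t': 0.1, 'q': array([ 1.06361270e+00,  1.31101257e-01,  1.48919582e+00,  2.26252345e-05,
        1.52304029e+00, -8.53710508e-02]), 'dq': array([-0.00062207, -0.00160181, -0.00156395, -0.00132496, -0.00129074,
       -0.00094819]), 'joint_torque': array([ 1.07207543e-03, -5.61338711e+01, -4.93098521e+01,  7.70687638e-02,
        2.89983919e-02, -9.96286872e-05]), 'tool_pos': array([0.24541346, 0.54708042, 0.30176895]), 'orientation': array([-6.57570761e-01, -3.07145929e+00,  2.61037934e-03]), 'force': array([ 0.71666539, -0.13906464,  0.38988444]), 'wrist_torque': array([-0.018438  ,  0.00794893,  0.01497247]), 'gripper_force': 0.0, 'opening': 0.0930838599425461}
```

View pics/scene0.png

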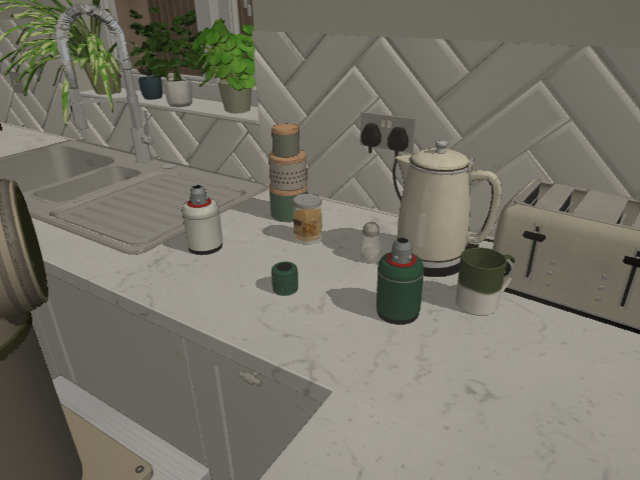

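View pics/top0.png

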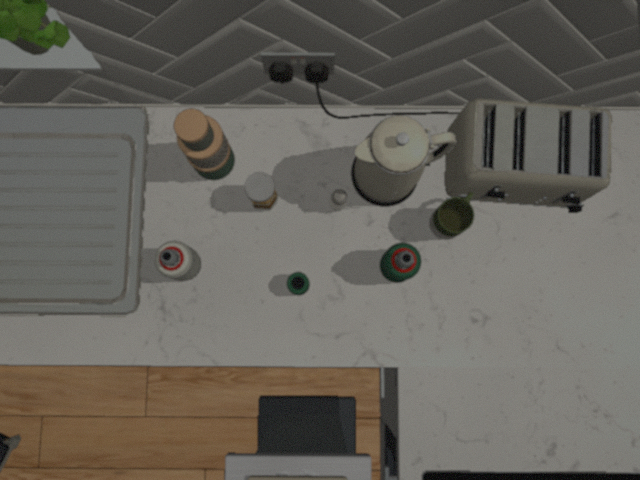

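The scene view shows the cap at about (285,278) and the green flask at (400,285), with its neck top near (402,241). In the top view the cap is at (298,283) and the neck top at about (406,258). Next I'll enlarge both.

Run:
```python
import cv2,numpy as np
s=cv2.imread("pics/scene0.png");t=cv2.imread("pics/top0.png")
def cr(i,x,y,w,h,k):
    return cv2.resize(i[y:y+h,x:x+w],None,fx=k,fy=k,interpolation=cv2.INTER_CUBIC)
a=np.hstack([cr(s,260,250,50,50,6),cr(s,375,230,50,50,6)])
b=np.hstack([cr(t,275,260,50,50,6),cr(t,375,235,50,50,6)])
m=np.vstack([a,b]);m=cv2.convertScaleAbs(m,alpha=1.5,beta=20)
for i in range(0,600,60): cv2.line(m,(i,0),(i,599),(255,255,0) if i!=300 else (0,0,255),1);cv2.line(m,(0,i),(599,i),(255,255,0) if i!=300 else (0,0,255),1)
cv2.imwrite("pics/m.png",m)
```

```text
(no output)
```

View pics/m.png

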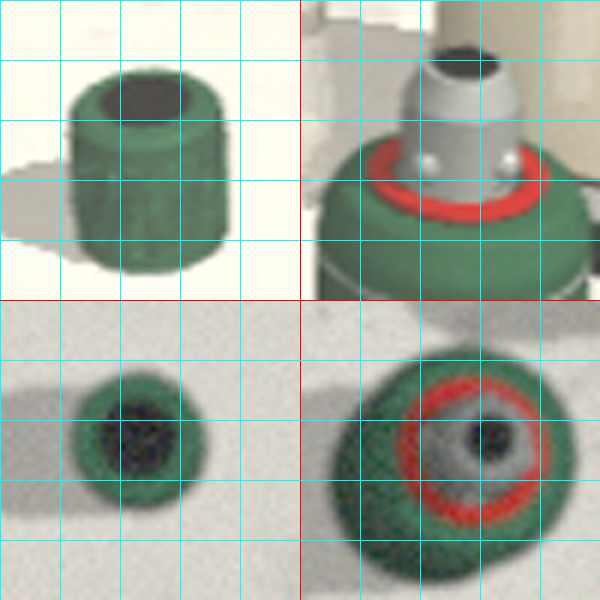

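The crops put the disc and neck-top centres at these pixels: cap at scene (284.3,266.3) and top (297.6,282.6), neck at scene (402.2,240.3) and top (406.4,257.6), and seal ring at top (403.4,259.6) and scene (451/6+…).

```bash
cat > h.py <<'E'
from plant import robot
import numpy as np
from scipy.spatial.transform import Rotation as R
CAM={}
def ray(n,uv,z):
    if n not in CAM: CAM[n]=robot.read_camera(n)
    c=CAM[n];d=c["pose"][:3,:3]@np.linalg.solve(c["intrinsics"],[*uv,1]);o=c["pose"][:3,3]
    return (o+d*(z-o[2])/d[2])[:2]
def proj(n,p):
    if n not in CAM: CAM[n]=robot.read_camera(n)
    c=CAM[n];q=c["intrinsics"]@(np.linalg.inv(c["pose"])@[*p,1])[:3];return q[:2]/q[2]
def tool():
    s=robot.read_state();return s["tool_pos"],R.from_rotvec(s["orientation"]).as_matrix(),s
E
python3 - <<'E'
from h import *
for n,uv,z in(("scene",(284.3,266.3),.05),("top",(297.6,282.6),.05),("scene",(402.2,240.3),.148),("top",(406.4,257.6),.148),("top",(403.4,259.6),.114),("scene",(451/6+375-75+.3+26.5,259.3),.114),
 ("scene",(204,245),0),("top",(262,195),.102),("top",(340,197),.09),("top",(454,213),.1),("top",(171,258),.12)): print(n,uv,z,ray(n,uv,z).round(4))
p,M,s=tool();print(p,M.round(3))
E
```

```text
scene (284.3, 266.3) 0.05 [0.5281 0.005 ]
top (297.6, 282.6) 0.05 [0.5234 0.0014]
scene (402.2, 240.3) 0.148 [ 0.5712 -0.2186]
top (406.4, 257.6) 0.148 [ 0.5682 -0.2215]
top (403.4, 259.6) 0.114 [ 0.5681 -0.2207]
scene (401.9666666666667, 259.3) 0.114 [ 0.567  -0.2223]
scene (204, 245) 0 [0.576  0.2765]
top (262, 195) 0.102 [0.7065 0.0777]
top (340, 197) 0.09 [ 0.7061 -0.0895]
top (454, 213) 0.1 [ 0.6704 -0.3322]
top (171, 258) 0.12 [0.5675 0.2614]
[0.24547197 0.54720403 0.30209017] [[-0.912  0.409 -0.001]
 [ 0.409  0.912 -0.001]
 [ 0.    -0.001 -1.   ]]
```

```bash
python3 -m jog '1 0 0 0 -6; 1 0 0 0 -6; 1 0 0 0 -6; 1 0 0 0 -6.2; 1 -0.01 -0.02 0 0; 1 -0.015 -0.029 0 0; 1 -0.015 -0.029 0 0; 1 -0.015 -0.029 0 0; 1 -0.015 -0.029 0 0; 1 -0.015 -0.029 0 0'
python3 -m jog '1 -0.015 -0.029 0 0; 1 -0.015 -0.029 0 0; 1 -0.015 -0.029 0 0; 1 -0.015 -0.029 0 0; 1 -0.015 -0.029 0 0; 1 -0.015 -0.029 0 0; 1 -0.015 -0.029 0 0; 1 -0.015 -0.029 0 0; 1 -0.015 -0.029 0 0; 1 -0.015 -0.029 0 0'
python3 -m jog '1 -0.015 -0.029 0 0; 1 -0.015 -0.029 0 0;1 -0.01 -0.02 0 0; 1 0 0 0 0; 1 0 0 0 0'
python3 -c "
from h import *
p,M,s=tool();print(p,M.round(3),s['q'],s['force'])"
```

```text
t: 1.03
tool_pos: [0.331, 0.381, 0.3025]
orientation: [0.001, -3.141, 0.0]
force: [0.3, -0.2, 0.4]
opening: 0.0928
gripper_force: 0.0
t: 1.87
tool_pos: [0.4813, 0.091, 0.3027]
orientation: [-0.001, 3.141, 0.0]
force: [0.7, 1.1, 0.0]
opening: 0.093
gripper_force: 0.0
t: 2.28
tool_pos: [0.521, 0.0136, 0.3023]
orientation: [-0.003, -3.141, -0.0]
force: [-0.2, 0.5, -0.2]
opening: 0.093
gripper_force: 0.0
[0.52100536 0.01361621 0.30232287] [[-1.     0.002 -0.001]
 [ 0.002  1.     0.   ]
 [ 0.001  0.    -1.   ]] [-7.23717898e-02 -8.27986537e-02  1.70554986e+00  1.83480144e-04
  1.51976612e+00 -1.64126346e+00] [-0.23973774  0.54913518 -0.24609336]
```

```bash
python3 -m jog '1 -0.0045 -0.0105 0 0; 1 0 0 0.025 0; 1 0 0 0.025 0; 1 0 0 0.025 0; 1 0 0 0.025 0; 1 0 0 0.025 0; 1 0 0 0.015 0; 1 0 0 0 0; 1 0 0 0 0'
python3 - <<'E'
from h import *
import cv2
p,M,s=tool();print(p)
ims=[]
for n,x,y in(("scene",235,205),("top",248,235)):
    c=robot.read_camera(n)["color"][y:y+100,x:x+100,::-1];ims.append(cv2.resize(c,None,fx=4,fy=4,interpolation=cv2.INTER_CUBIC))
cv2.imwrite("pics/c1.png",np.hstack(ims))
E
```

```text
t: 3.03
tool_pos: [0.5247, 0.0047, 0.1622]
orientation: [0.003, -3.14, -0.0]
force: [0.6, -0.1, -0.0]
opening: 0.0934
gripper_force: 0.0
[0.52470631 0.00470827 0.16219003]
```

View pics/c1.png

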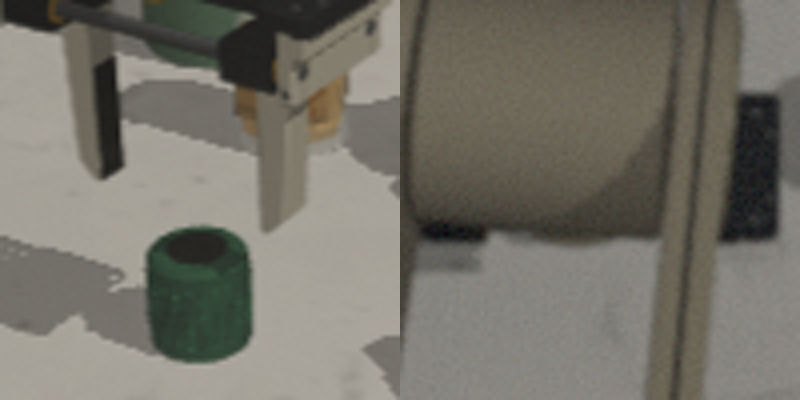

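The fingers straddle the cap. The left pad's bottom corner is at about scene (260.5,249.5) and the right finger's lower tip is at about (301.5,263). I'll check the camera against these.

Run:
```python
from h import *
p,M,s=tool()
for y in(.0465,.064,-.0465,-.064):
  for x in(-.0075,.0075): print(y,x,proj("scene",M@[x,y,.084]+p).round(1))
```

```text
0.0465 -0.0075 [266.6 245.6]
0.0465 0.0075 [261.7 248.7]
0.064 -0.0075 [259.6 243.4]
0.064 0.0075 [254.8 246.5]
-0.0465 -0.0075 [305.5 257.6]
-0.0465 0.0075 [301. 261.]
-0.064 -0.0075 [313.3 260. ]
-0.064 0.0075 [308.8 263.5]
```

```bash
python3 -m jog '1 0 0.001 0.025 0; 1 0 0 0.025 0; 1 0 0 0.0165 0; 1 0 0 0 0; 0.45 0 0 0 0; 0.45 0 0 0 0; 0.4 0 0 0 0; 0.4 0 0 0 0; 0.4 0 0 0 0; 0.4 0 0 0 0' 40
python3 -m jog '0.3 0 0 0 0; 0.3 0 0 0 0; 0.3 0 0 0 0; 0.3 0 0 0 0'
```

```text
t: 4.02
tool_pos: [0.5259, 0.005, 0.097]
orientation: [-0.001, 3.14, -0.0]
force: [-1.0, 0.5, -0.7]
opening: 0.0579
gripper_force: 0.0
t: 4.35
tool_pos: [0.5257, 0.005, 0.0967]
orientation: [-0.001, 3.141, -0.0]
force: [-0.8, -0.6, 5.5]
opening: 0.0499
gripper_force: 40.0
```

```bash
python3 -m jog '0.3 0 0 -0.02 0; 0.3 0 0 -0.03 0; 0.3 0 0 -0.03 0; 0.3 0 0 -0.03 0; 0.3 0 0 -0.03 0; 0.3 0 0 -0.03 0; 0.3 0 0 -0.01 0; 0.3 -0.004 -0.02 0 0; 0.3 -0.005 -0.025 0 0; 0.3 -0.005 -0.025 0 0'
python3 -m jog '0.3 -0.005 -0.025 0 0; 0.3 -0.005 -0.025 0 0; 0.3 -0.005 -0.025 0 0; 0.3 -0.005 -0.025 0 0; 0.3 -0.005 -0.025 0 0; 0.3 -0.004 -0.02 0 0; 0.3 -0.001 -0.008 0 0; 0.3 0 0 0 0; 0.3 0 0 0 0'
python3 - <<'E'
from h import *
import cv2
p,M,s=tool();print(p,s['opening'])
ims=[]
for n,x,y in(("scene",350,200),("top",356,210)):
    c=robot.read_camera(n)["color"][y:y+100,x:x+100,::-1];ims.append(cv2.resize(c,None,fx=4,fy=4,interpolation=cv2.INTER_CUBIC))
cv2.imwrite("pics/c2.png",np.hstack(ims))
E
```

```text
t: 5.18
tool_pos: [0.5394, -0.0652, 0.2754]
orientation: [0.003, -3.141, -0.0]
force: [0.2, 0.3, -1.2]
opening: 0.0501
gripper_force: 40.0
t: 5.93
tool_pos: [0.5692, -0.2174, 0.2751]
orientation: [-0.0, -3.14, -0.002]
force: [0.8, -0.1, -1.0]
opening: 0.0504
gripper_force: 40.0
[ 0.5691896  -0.21738837  0.27513571] 0.050350271107537196
```

View pics/c2.png

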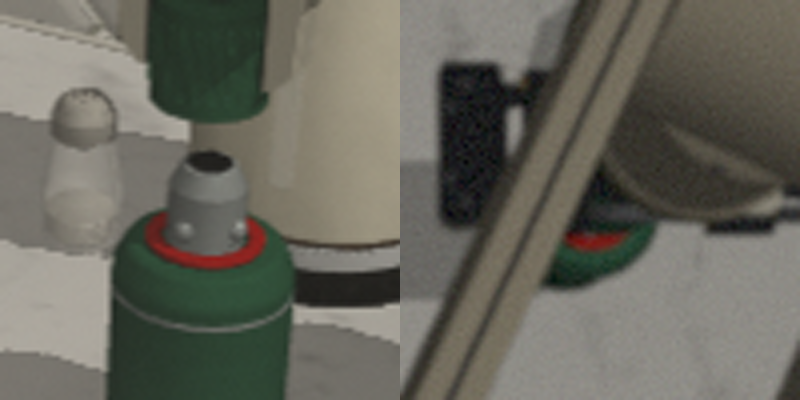

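The cap hangs over the neck. In scene pixels the cap's bottom rim spans columns 387.5 to 417.5 with its lowest row at 230.3, and the neck top is at (402.2,240.3). I'll check this with projected circles.

Run:
```python
from h import *
p,M,s=tool()
a=np.linspace(0,2*np.pi,361)
def circ(x,y,z,r):
    q=np.array([proj("scene",(x+r*np.cos(t),y+r*np.sin(t),z)) for t in a]);return q[:,0].min().round(1),q[:,0].max().round(1),q[:,1].min().round(1),q[:,1].max().round(1)
print("cap bottom",circ(p[0],p[1],p[2]-.0967,.025))
print("J x+5mm",circ(p[0]+.005,p[1],p[2]-.0967,.025)," y+5",circ(p[0],p[1]+.005,p[2]-.0967,.025))
print("neck top c at tool xy",proj("scene",(p[0],p[1],.148)),"x+5",proj("scene",(p[0]+.005,p[1],.148)),"y+5",proj("scene",(p[0],p[1]+.005,.148)))
```

```text
cap bottom (np.float64(386.7), np.float64(416.9), np.float64(217.6), np.float64(230.6))
J x+5mm (np.float64(388.0), np.float64(418.1), np.float64(216.6), np.float64(229.4))  y+5 (np.float64(384.0), np.float64(414.1), np.float64(217.0), np.float64(229.9))
neck top c at tool xy [400.6872484  240.44149918] x+5 [401.92205303 239.28054415] y+5 [397.99880776 239.73991733]
```

```bash
python3 -m jog '0.3 0 -0.001 0.015 0; 0.3 0 0 0.012 0; 0.3 0 0 0.008 0; 0.3 0 0 0.004 0; 0.3 0 0 0.004 0; 0.3 0 0 0 0'
python3 -m jog '0.3 0 0 0.004 0; 0.3 0 0 0.003 0; 0.3 0 0 0 0'
```

```text
t: 6.58
tool_pos: [0.5692, -0.2185, 0.2323]
orientation: [0.001, -3.14, -0.001]
force: [-0.6, -0.2, -0.6]
opening: 0.0501
gripper_force: 40.0
t: 6.83
tool_pos: [0.5694, -0.2189, 0.2257]
orientation: [0.001, -3.141, -0.0]
force: [0.0, 0.5, -1.2]
opening: 0.0501
gripper_force: 40.0
```

```bash
python3 -m jog '0.3 0 0 0.003 0; 0.3 0 0 0.001 0; 0.3 0 0 0.001 0; 0.3 0 0 0 0'; python3 -m jog '0.3 0 0 0.001 0; 0.3 0 0 0.001 0;0.3 0 0 0 0'; python3 -m jog '0.3 0 0 0.001 0; 0.3 0 0 0.001 0;0.3 0 0 0 0'
```

```text
t: 7.17
tool_pos: [0.5698, -0.2191, 0.2216]
orientation: [-0.001, 3.141, -0.001]
force: [0.4, -0.6, 0.9]
opening: 0.0501
gripper_force: 40.0
t: 7.42
tool_pos: [0.5701, -0.2193, 0.2206]
orientation: [-0.001, 3.14, -0.002]
force: [-0.3, -0.5, 7.3]
opening: 0.0498
gripper_force: 40.0
t: 7.67
tool_pos: [0.5705, -0.2195, 0.2194]
orientation: [-0.001, 3.138, -0.003]
force: [-0.3, -1.0, 6.7]
opening: 0.0503
gripper_force: 40.0
```

```bash
python3 -m jog '0.3 0 0 0.001 0; 0.3 0 0 0.001 0;0.3 0 0 0 0'; python3 -m jog '0.3 0 0 0.001 0; 0.3 0 0 0.001 0;0.3 0 0 0 0'; python3 -m jog '0.3 0 0 0.001 0; 0.3 0 0 0.001 0;0.3 0 0 0 0'
```

```text
t: 7.92
tool_pos: [0.5701, -0.2193, 0.2162]
orientation: [-0.001, 3.14, -0.002]
force: [1.1, -1.0, 3.2]
opening: 0.0498
gripper_force: 40.0
t: 8.17
tool_pos: [0.5693, -0.2187, 0.2123]
orientation: [0.001, -3.141, -0.001]
force: [1.8, -0.5, -2.8]
opening: 0.0499
gripper_force: 40.0
t: 8.42
tool_pos: [0.5693, -0.2188, 0.2106]
orientation: [0.001, -3.141, -0.0]
force: [0.7, -2.3, -1.0]
opening: 0.0499
gripper_force: 40.0
```

Clicked, and the cap is now at the seal. Pressing on.

```bash
python3 -m jog '0.3 0 0 0.001 0; 0.3 0 0 0.001 0;0.3 0 0 0 0'; python3 -m jog '0.3 0 0 0.001 0; 0.3 0 0 0.001 0;0.3 0 0 0 0'; python3 -m jog '0.3 0 0 0.001 0; 0.3 0 0 0.001 0;0.3 0 0 0 0;0.3 0 0 0 0'
```

```text
t: 8.67
tool_pos: [0.5694, -0.2189, 0.2094]
orientation: [0.001, -3.141, -0.0]
force: [-2.4, -0.4, 3.9]
opening: 0.0499
gripper_force: 40.0
t: 8.92
tool_pos: [0.5696, -0.2189, 0.2079]
orientation: [-0.001, 3.141, -0.0]
force: [-3.6, 0.1, 7.5]
opening: 0.05
gripper_force: 40.0
t: 9.25
tool_pos: [0.57, -0.219, 0.2076]
orientation: [-0.001, 3.14, -0.001]
force: [-5.0, 1.5, 16.1]
opening: 0.0499
gripper_force: 40.0
```

```bash
python3 -m jog '0.3 0.0005 0 0.001 0; 0.3 0 0 0 0; 0.3 0 0 0 0; 0.3 0 0 0 0'
python3 - <<'E'
from h import *
import cv2
c=robot.read_camera("scene")["color"][180:330,340:540,::-1];cv2.imwrite("pics/c3.png",cv2.resize(c,None,fx=4,fy=4,interpolation=cv2.INTER_CUBIC))
for i in range(4): robot.read_camera("top");s=robot.read_state();print(s['force'].round(1),s['tool_pos'].round(4))
E
```

```text
t: 9.58
tool_pos: [0.5699, -0.219, 0.2076]
orientation: [-0.001, 3.139, -0.002]
force: [-7.0, 2.1, 19.4]
opening: 0.0499
gripper_force: 40.0
[-6.7  2.9 19.8] [ 0.5699 -0.219   0.2076]
[-7.1  3.2 19.7] [ 0.5699 -0.219   0.2076]
[-7.5  2.6 19.3] [ 0.5699 -0.219   0.2076]
[-7.3  1.6 19.6] [ 0.5699 -0.219   0.2076]
```

View pics/c3.png

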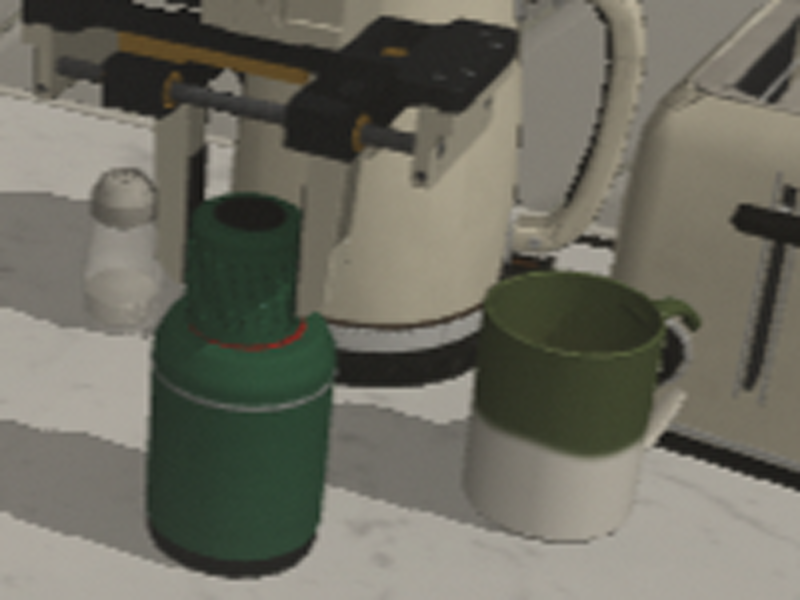

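The picture shows the cap square on the flask, with its axis at about scene (401,247). Only a thin red line of seal shows, the flask is upright, and the push holds steady at about 19.5 N. Handing in.

```bash
python3 -c "
from plant import robot
print(robot.close_job())"
```

```text
the job is handed in; nothing more can be done
None
```

The green cap is clicked onto the green flask and the job is handed in: the gripper is still pressing it down at about 19.5 N (9 N squeezes the seal fully), the flask is upright, and I saw no sign that the other objects moved.

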